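# Torque the white bed-rail clamp

## Task

Two bed-rail clamps stand on the dorm desk, each with a break-over torque wrench already on its bolt. Tighten the bolt of the clamp that holds the white tube: turn its wrench clockwise (seen from above) until the bolt is home and the wrench's hinge clearly breaks over, by some 10 to 20 degrees, then stop, without forcing the bent handle on to its end stop, and leave the handle bent as it is. Leave the wrench on the blue tube's clamp alone.

Things in the scene. Friction and masses are not known exactly. Their poses are not given: they have to be found in the camera images.
- white_clamp: Fixed clamp to tighten: plywood board 150 x 130 x 20 mm, white tube (dia. 40, 230 long, top z 61 mm) across its far side in a dark saddle (top z 65 mm). Origin: on the bolt's vertical axis, about which the wrench turns, at desk height; x points from handle side to tube, y along the tube. The blue-tube clamp is its twin; they swap sides, 0.38 m or more apart.
- white_turn (a joint): Turn of bolt and wrench, rad, growing clockwise from above (tightening). Starts at 0 to 0.25, turns against a steady 0.8 N m (about 4 N at the grip) to a hard stop, home, at 0.6; stays where left. The straight handle points along the clamp's -x axis turned 0.4 rad counterclockwise (from above) at 0, and 0.2 rad clockwise at 0.6.
- white_break (a joint): Bend at the wrench's break-over hinge (vertical brass pin, dia. 24 mm, 35 mm from the bolt axis), rad: 0 straight, growing as the handle bends clockwise from the head. Straight until the hinge carries 1.8 N m (about 12 N across the grip), reached only with the bolt home; then yields at that steady moment. End stop at 0.7. Stays where left, no spring back.
- white_grip (a point): On the axis of the black rubber grip (dia. 28, 118 long, level, orange ring near each end) of the white clamp's wrench, 90 mm above the desk, 155 mm from the hinge, 190 mm from the bolt axis. The rubber runs from 65 mm before to 53 mm beyond this point, where the wrench ends. Wrench head: dia. 36, top z 106 mm. Only things under 30 mm high lie below or beside the handle.
- blue_grip (a point): The same point on the wrench of the blue-tube clamp, which must be left alone.

How it is judged:
By the outcome, as a careful person would: the job done as asked, in the order asked, and still so for the second after the job is handed in, with the robot touching nothing.
It also fails if it takes over 38 s, if anything falls off the work surface, if the arm or the gripper's body presses on something with over 40 N, if the wrist force passes 120 N, or if a joint passes its speed limit or range.

## Robot

A 6-joint arm with a two-finger parallel gripper is mounted at the origin on the work surface. World frame = base frame: x ahead of the robot, y to its left, z up, the work surface at z = 0. Lengths are in m, angles in rad, forces in N, time in s.
With the tool pointing down it reaches from about 0.35 to 0.85 m from the base axis. Payload 8.1 kg.
Tool frame: the origin (TCP) lies on the centre line of the jaws, within the pads' length; the fingertips stand robot.tip_reach ahead of it and the grasp point (between the pads) lies 5 mm behind it (robot.tip_reach is the distance from the TCP to the fingertips, in m); z points along the fingers, y is the direction in which the jaws open and shut (so a half turn about z gives the same grasp; the last joint's range is limited). The gripper opens to 93 mm and grips with 3 to 60 N. Pads are 15 mm wide; open, the fingers measure 128 mm over their backs; the gripper's body (75 mm by 188 mm) begins 65 mm behind the grasp point.
Start: joints at [1.194, 0.13, 1.488, -0, 1.523, -0.085], TCP at [0.173, 0.575, 0.233] pointing down, gripper open.
Joint ranges: [-2.96, 2.96], [-0.89, 2.26], [0.02, 2.5], [-1.34, 4.48], [0, 2.73], [-2.66, 2.66]. Speed limits (rad/s): [2.39, 2.39, 2.79, 3.14, 3.14, 3.14].

## Interface

Orientations are given as a rotation vector (axis times angle).
In Python, from plant import sensors, read_camera, robot gives the robot as it stands.
- The arm moves only by the tool play_rows, never from a script. Its argument "series" is a list that holds one entry, the list of rows, each a list of 5 numbers: the closure, from -1 (fully open) to 1 (shut), then the shift along the world's x, y, z in m, then the turn about the world's z in rad. A call has 1 to 8 rows; each row is the pose to reach, as a shift and turn from the pose commanded when the call began; what a row does not reach only later rows make up. A row lasts 1/10 s, in which the tool goes at most 50 mm and 8.59 degrees, less where a joint would pass 70% of its speed; a pose out of reach is approached as far as the arm can. A call with a gripper value outside its range is refused whole. The fingers move at their own pace and stop on an object; "force" is the grip in N (left out, the last holds). Time passes only in rows, so rows that repeat a pose let the fingers close. It gives the time, the measured TCP pose, the force and the opening at its end, in the units of the state.
- sensors.read_state(): the state, without advancing time (a new reading comes with each control period).
- read_camera(name): name is "scene" or "top" or "wrist"; returns a dict with "color" (420x560x3 uint8, red, green, blue), "range_z" (420x560 float32, m along the optical axis (not along the pixel's ray), 0 where there is no reading), "intrinsics" (3x3 intrinsics, pixels), "D" ([k1, k2, p1, p2, k3] as OpenCV has them; the pictures are not rectified), "rvec" (rotation vector, rad) and "tvec" (3), from world to camera coordinates, as OpenCV has them. Camera axes: x right, y down, z forward; pixel columns grow to the right and rows downward; lengths in m; the calibration is good to about 2 mm. A picture is of the moment at which its call begins.
- robot.close_job(): hands the job in, once; it reports no verdict.
The state is a dict: "t": time; "q": joint angles; "dq": joint speeds; "joint_torque": joint torques, N m; "tool_pos": TCP position; "orientation": TCP orientation; "force": force on the tool from outside, world axes, zero at the start; "wrist_torque": the same for the moment, N m; "opening": finger opening in m.
Only numpy, scipy, OpenCV 4.12 (cv2) and the standard library are available. Lean on these libraries where they do the work, as an engineer would, in place of code of your own. Each camera call takes 0.05 s, during which the arm holds its last target.

## Working session

There is one attempt and no reset: what is moved stays moved. The work goes in short steps, Python scripts to look and compute and a tool call to move; the robot and the scene stay as the last step left them, time stands still between calls to the robot, and variables do not carry over. Pictures are saved under pics/ and viewed, and the job is handed in when it is done.

Besides the shell and the picture viewer there is one more tool, called after "Emit:" in YAML: its name, and indented under it one key for each argument. play_rows: Moves the arm, as the interface text tells. Its arguments: {"type":"object","properties":{"series":{"type":"array","items":{"type":"array","items":{"type":"array","items":{"type":"number"}}}},"force":{"type":"number"}},"required":["series"]}

```bash
mkdir -p pics; ls
python3 - <<'E'
from plant import sensors, read_camera, robot
import cv2
print(sensors.read_state()); print(robot.tip_reach)
for n in("top","scene"):
    c=read_camera(n); cv2.imwrite(f"pics/{n}0.png",c["color"][:,:,::-1]); print(n,c["intrinsics"],c["D"],c["rvec"],c["tvec"])
E
```

```text
pics
{'t': 0.0, 'q': array([ 1.19361351e+00,  1.31140069e-01,  1.48927869e+00, -1.27505525e-06,
        1.52297786e+00, -8.53827494e-02]), 'dq': array([ 0.00076909,  0.00019922, -0.00083624, -0.00019412,  0.00144211,
       -0.00128419]), 'joint_torque': array([ 2.19823050e-04, -5.59864318e+01, -4.91738105e+01,  7.67602259e-02,
        3.59794346e-02, -9.35649041e-05]), 'tool_pos': array([0.17237673, 0.574145  , 0.23160034]), 'orientation': array([-4.56673825e-01, -3.10780559e+00,  2.75830451e-03]), 'force': array([ 0.06344892, -0.21667833, -0.27539903]), 'wrist_torque': array([ 0.05541983, -0.02940739,  0.02181085]), 'opening': 0.09304373419040231}
0.014
top [[536.31979139   0.         281.45074315]
 [  0.         536.31979139 202.50775859]
 [  0.           0.           1.        ]] [-0.00247335  0.          0.          0.          0.        ] [ 2.17120106 -2.12888638  0.21269177] [-0.0811525   0.58591563  0.95542424]
scene [[455.88976765   0.         272.16842894]
 [  0.         455.88976765 216.40148502]
 [  0.           0.           1.        ]] [-0.12036332  0.          0.          0.          0.        ] [ 2.32670141  1.23726329 -0.33249278] [-0.29164234 -0.37834928  1.18695298]
```

View pics/top0.png

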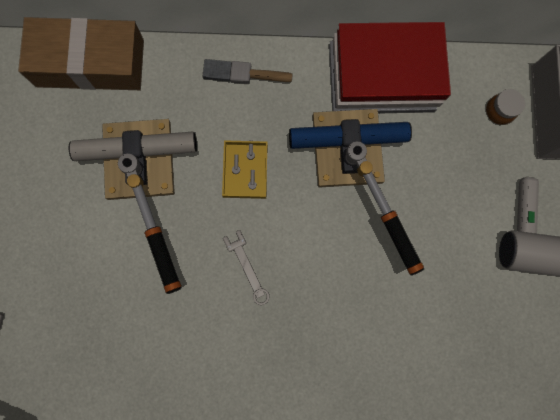

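View pics/scene0.png

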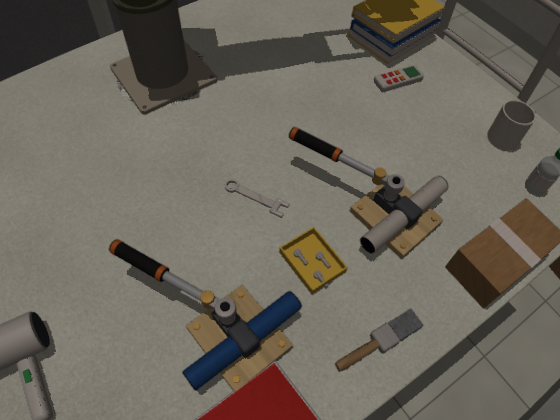

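The top view shows the white clamp at left: bolt head near (128,162), brass pin (134,181), grip from (153,231) to (173,287). The blue clamp is at right. Next I'll enlarge it.

```bash
cat > h.py <<'E'
import numpy as np, cv2
def ray(c,uv,z):
    uv=np.array(uv,float).reshape(-1,1,2)
    n=cv2.undistortPoints(uv,c["intrinsics"],np.array(c["D"]))[:,0]
    R=cv2.Rodrigues(np.array(c["rvec"]))[0]; t=np.array(c["tvec"]).ravel()
    o=-R.T@t; d=np.c_[n,np.ones(len(n))]@R
    z=np.broadcast_to(z,len(n)); return o+d*((z-o[2])/d[:,2])[:,None]
def crop(c,x,y,w,h,k,f):
    cv2.imwrite(f,cv2.resize(c["color"][y:y+h,x:x+w,::-1],None,fx=k,fy=k,interpolation=cv2.INTER_CUBIC))
E
python3 - <<'E'
from plant import read_camera
from h import *
c=read_camera("top"); crop(c,60,100,150,200,3.0,"pics/t1.png")
c=read_camera("scene"); crop(c,280,110,180,150,4,"pics/s1.png")
E
```

```text
(no output)
```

View pics/t1.png

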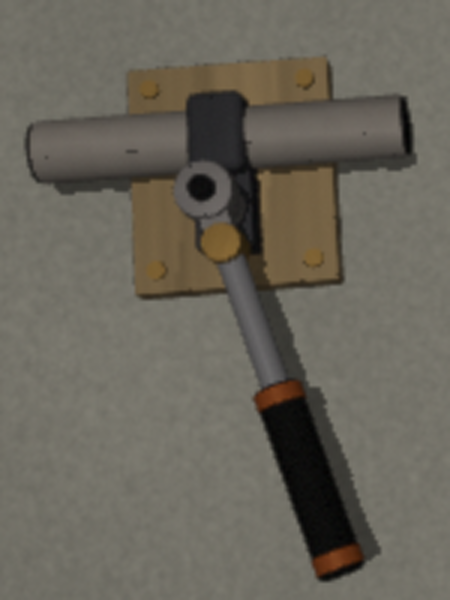

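View pics/s1.png

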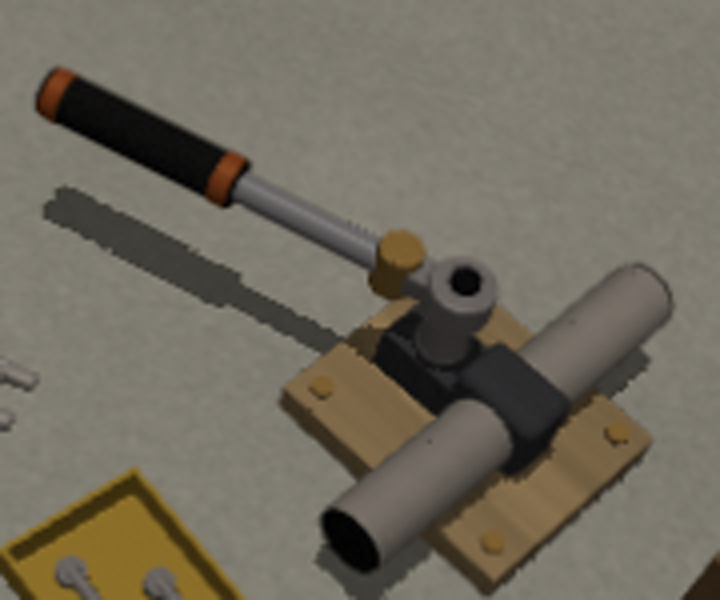

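Run:
```python
from plant import read_camera
from h import *
c=read_camera("top")
p=lambda u,v:(60+(u+.5)/3-.5,100+(v+.5)/3-.5)
P=ray(c,[p(203,187),p(222,241),p(276,392),p(338,570),p(33,152),p(405,125)],[.106,.1,.09,.09,.041,.041])
print(P.round(4))
b=P[0,:2]; 
for q in P[1:4]: d=q[:2]-b; print(np.hypot(*d),np.arctan2(d[1],d[0]))
d=P[3]-P[2]; print('h',np.hypot(*d[:2]),np.arctan2(d[1],d[0]))
d=P[4]-P[5]; a=np.arctan2(d[1],d[0]); print('tube',a,np.hypot(*d[:2]), 'clamp x', a-np.pi/2)
c=read_camera("scene")
p=lambda u,v:(280+(u+.5)/4-.5,110+(v+.5)/4-.5)
print(ray(c,[p(465,282),p(402,252),p(234,177),p(55,94)],[.106,.1,.09,.09]).round(4))
```

```text
[[0.6446 0.2067 0.106 ]
 [0.6136 0.195  0.1   ]
 [0.5256 0.1604 0.09  ]
 [0.4228 0.1189 0.09  ]
 [0.6801 0.3316 0.041 ]
 [0.7039 0.0985 0.041 ]]
0.03315672666406632 -2.7826938581843423
0.1276802687692405 -2.770493823964609
0.23858631006853948 -2.764811145966205
h 0.11091047616378102 -2.7582692290123565
tube 1.6725385560163197 0.2343571581462991 clamp x 0.10174222922142317
[[0.6469 0.2046 0.106 ]
 [0.6132 0.1946 0.1   ]
 [0.5239 0.1602 0.09  ]
 [0.427  0.1159 0.09  ]]
```

Emit:
play_rows:
  series:
    - [[-1,0.018,-0.027,0,0.04],[-1,0.037,-0.055,0,0.08],[-1,0.055,-0.082,0,0.125],[-1,0.074,-0.11,0,0.17],[-1,0.092,-0.137,0,0.21],[-1,0.111,-0.164,0,0.25],[-1,0.13,-0.192,0,0.29],[-1,0.148,-0.219,0,0.334]]

```text
t: 1.1
tool_pos: [0.3212, 0.3544, 0.2327]
orientation: [-0.069, 3.141, 0.0]
force: [0.6, 0.3, 0.1]
opening: 0.0929
```

Emit:
play_rows:
  series:
    - [[-0.1,0.018,-0.027,0,0.04],[-0.1,0.037,-0.055,0,0.08],[-0.1,0.055,-0.082,0,0.125],[-0.1,0.074,-0.11,0,0.17],[-0.1,0.092,-0.137,0,0.21],[-0.1,0.111,-0.164,0,0.25],[-0.1,0.13,-0.192,0,0.29],[-0.1,0.148,-0.219,0,0.334]]

```text
t: 1.9
tool_pos: [0.4692, 0.1353, 0.2327]
orientation: [-0.59, 3.085, -0.0]
force: [0.6, -0.2, 0.5]
opening: 0.051
```

Emit:
play_rows:
  series:
    - [[-0.1,0,0,0,0],[-0.1,0,0,0,0],[-0.1,0,0,0,0]]

```text
t: 2.2
tool_pos: [0.4681, 0.1374, 0.2326]
orientation: [0.587, -3.086, -0.001]
force: [0.0, -0.3, 0.6]
opening: 0.0512
```

Run:
```python
from plant import read_camera
from h import *
for n in("wrist","top"):
    c=read_camera(n); cv2.imwrite(f"pics/{n}2.png",c["color"][:,:,::-1])
```

```text
(no output)
```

View pics/wrist2.png

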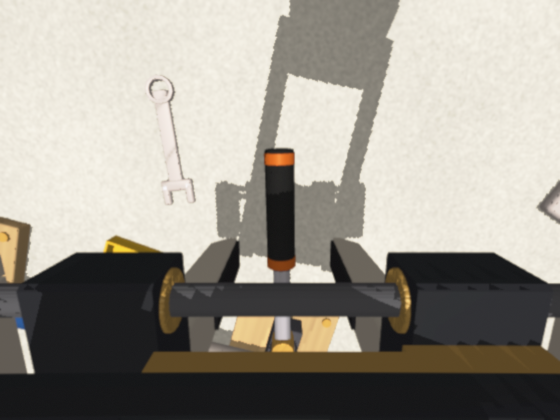

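View pics/top2.png

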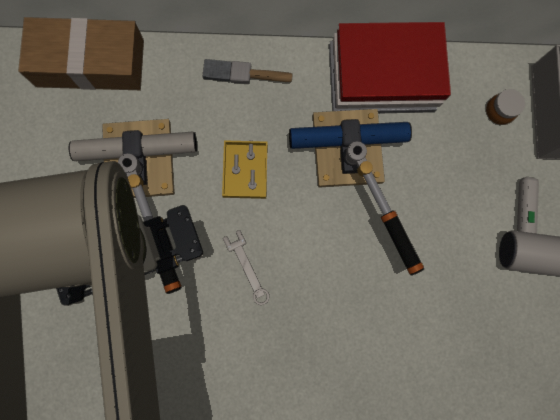

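The wrist view shows the grip (x≈281) centred between the fingertips (238 to 333) and aligned with them. I'll lower now.

Emit:
play_rows:
  series:
    - [[-0.1,0,0,-0.03,0],[-0.1,0,0,-0.06,0],[-0.1,0,0,-0.09,0],[-0.1,0,0,-0.115,0],[-0.1,0,0,-0.135,0],[-0.1,0,0,-0.147,0],[-0.1,0,0,-0.147,0]]

```text
t: 3.0
tool_pos: [0.467, 0.137, 0.0839]
orientation: [0.588, -3.083, -0.0]
force: [0.1, 0.1, 0.5]
opening: 0.051
```

Run:
```python
import numpy as np
B=np.array([.6455,.206]);u=lambda a:np.array([np.cos(a),np.sin(a)])
g0=.0115; p0=np.array([.469,.1365])
for d in np.arange(0,.50,.04):
    a=-2.765-d; t=u(a-np.pi/2)
    print('turn',round(d,2),(B+.19*u(a)+g0*t-p0).round(4))
a=-3.24; H=B+.035*u(a)
for d in np.arange(0,.34,.04):
    b=a-d; print('brk',round(.475+d,3),(H+.155*u(b)+g0*u(b-np.pi/2)-p0).round(4))
```

```text
turn 0.0 [-0.0044  0.0103]
turn 0.04 [-0.0066  0.0176]
turn 0.08 [-0.0086  0.025 ]
turn 0.12 [-0.0102  0.0324]
turn 0.16 [-0.0115  0.0399]
turn 0.2 [-0.0126  0.0474]
turn 0.24 [-0.0133  0.055 ]
turn 0.28 [-0.0137  0.0626]
turn 0.32 [-0.0138  0.0702]
turn 0.36 [-0.0137  0.0778]
turn 0.4 [-0.0132  0.0854]
turn 0.44 [-0.0124  0.093 ]
turn 0.48 [-0.0113  0.1006]
brk 0.475 [-0.0115  0.0996]
brk 0.515 [-0.0103  0.1057]
brk 0.555 [-0.0088  0.1118]
brk 0.595 [-0.0072  0.1178]
brk 0.635 [-0.0052  0.1237]
brk 0.675 [-0.0031  0.1295]
brk 0.715 [-0.0007  0.1352]
brk 0.755 [0.0019 0.1409]
brk 0.795 [0.0047 0.1464]
```

Emit:
play_rows:
  series:
    - [[-0.1,-0.002,0.005,0,0],[-0.1,-0.004,0.01,0,0],[-0.1,-0.0055,0.014,0,-0.02],[-0.1,-0.0065,0.0175,0,-0.04],[-0.1,-0.0075,0.021,0,-0.06],[-0.1,-0.0085,0.025,0,-0.08],[-0.1,-0.0095,0.0285,0,-0.1],[-0.1,-0.01,0.0325,0,-0.12]]

```text
t: 3.8
tool_pos: [0.4589, 0.1695, 0.086]
orientation: [-0.398, 3.115, -0.0]
force: [1.9, -3.8, 3.5]
opening: 0.0511
```

Emit:
play_rows:
  series:
    - [[-0.1,-0.001,0.0075,0,-0.04],[-0.1,-0.002,0.015,0,-0.08],[-0.1,-0.003,0.0225,0,-0.12],[-0.1,-0.0035,0.03,0,-0.16],[-0.1,-0.0035,0.034,0,-0.18],[-0.1,-0.0035,0.038,0,-0.2],[-0.1,-0.0035,0.042,0,-0.22],[-0.1,-0.0035,0.0455,0,-0.24]]

```text
t: 4.6
tool_pos: [0.4551, 0.2148, 0.0856]
orientation: [0.023, -3.141, 0.0]
force: [2.9, -4.7, 2.8]
opening: 0.0511
```

Emit:
play_rows:
  series:
    - [[-0.1,0,0.004,0,-0.02],[-0.1,0.0005,0.0075,0,-0.04],[-0.1,0.001,0.0115,0,-0.06],[-0.1,0.001,0.015,0,-0.08]]

```text
t: 5.0
tool_pos: [0.4561, 0.2299, 0.0855]
orientation: [-0.103, -3.14, 0.0]
force: [2.5, -4.5, 1.8]
opening: 0.0514
```

Emit:
play_rows:
  series:
    - [[-0.1,0.0005,0.003,0,-0.02],[-0.1,0.001,0.006,0,-0.035],[-0.1,0.001,0.006,0,-0.035]]

```text
t: 5.3
tool_pos: [0.457, 0.2358, 0.0855]
orientation: [-0.157, -3.137, 0.001]
force: [2.3, -4.6, 2.5]
opening: 0.0512
```

Not home yet (force about 4.6 N), so I'll continue in small steps.

Emit:
play_rows:
  series:
    - [[-0.1,0.0005,0.002,0,-0.01],[-0.1,0.0005,0.004,0,-0.02],[-0.1,0.0005,0.004,0,-0.02]]

```text
t: 5.6
tool_pos: [0.4575, 0.2386, 0.0854]
orientation: [-0.188, -3.136, 0.004]
force: [2.2, -9.9, 3.1]
opening: 0.0515
```

Emit:
play_rows:
  series:
    - [[-0.1,0.0005,0.002,0,-0.01],[-0.1,0.0005,0.004,0,-0.02],[-0.1,0.0005,0.004,0,-0.02]]

```text
t: 5.9
tool_pos: [0.4582, 0.2425, 0.0854]
orientation: [-0.22, -3.134, 0.004]
force: [3.6, -10.5, 3.4]
opening: 0.0514
```

The hinge is yielding at about 11 N. I'll carry on along the hinge arc.

Emit:
play_rows:
  series:
    - [[-0.1,0.001,0.004,0,-0.027],[-0.1,0.002,0.008,0,-0.053],[-0.1,0.0035,0.012,0,-0.08],[-0.1,0.005,0.016,0,-0.107],[-0.1,0.006,0.0195,0,-0.133],[-0.1,0.0075,0.0235,0,-0.16],[-0.1,0.0075,0.0235,0,-0.16]]

```text
t: 6.6
tool_pos: [0.4653, 0.2662, 0.0853]
orientation: [-0.47, -3.105, 0.004]
force: [1.2, -9.4, 4.1]
opening: 0.0514
```

Run:
```python
from plant import read_camera
from h import *
for n in("wrist","top","scene"):
    c=read_camera(n); cv2.imwrite(f"pics/{n}3.png",c["color"][:,:,::-1])
crop(c,280,110,180,150,4,"pics/s3.png")
```

```text
(no output)
```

View pics/scene3.png

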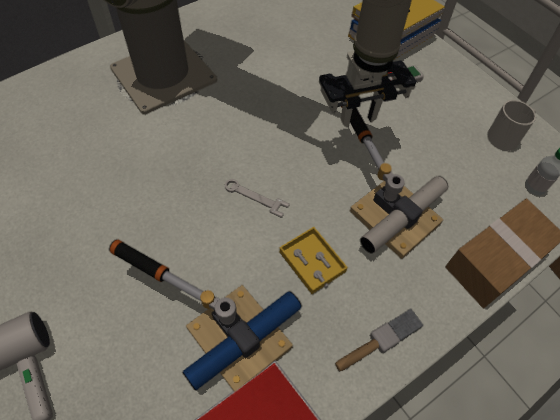

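View pics/top3.png

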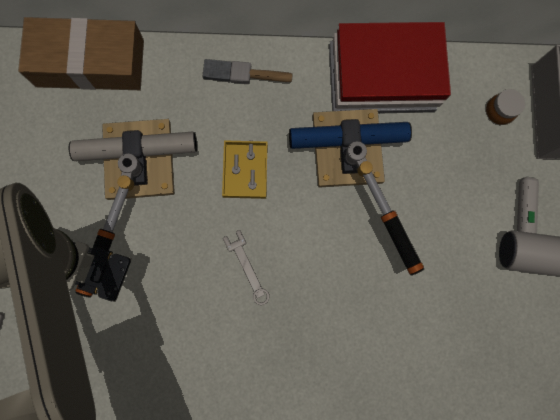

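Both views show the handle bent at the brass pin, top view roughly (125,182). I'll measure the bend from an enlarged top crop.

Run:
```python
from plant import read_camera
from h import *
c=read_camera("top"); crop(c,60,145,120,160,3.7,"pics/t4.png")
```

```text
(no output)
```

View pics/t4.png

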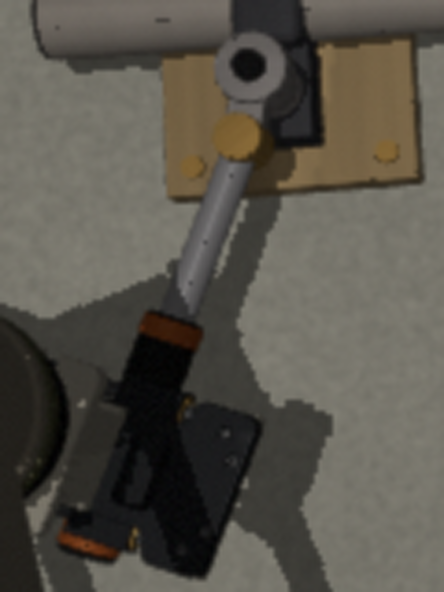

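Run:
```python
from plant import read_camera
from h import *
c=read_camera("top")
p=lambda u,v:(60+(u+.5)/3.7-.5,145+(v+.5)/3.7-.5)
P=ray(c,[p(250,65),p(238,135),p(171,331),p(89,540)],[.106,.1,.09,.09]);print(P.round(4))
a=[np.arctan2(*(P[j]-P[i])[[1,0]])%(2*np.pi)-2*np.pi for i,j in((0,1),(1,2),(1,3),(2,3))]
print(a)
```

```text
[[0.6443 0.2069 0.106 ]
 [0.6112 0.212  0.1   ]
 [0.5173 0.2401 0.09  ]
 [0.4186 0.2712 0.09  ]]
[np.float64(-3.2939389481884147), np.float64(-3.4327585597673975), np.float64(-3.4399365139605833), np.float64(-3.4467288682239197)]
```

The handle yaw is −3.44, which makes the bend roughly 0.15 to 0.20 rad. TCP travel since onset (28 to 30 mm on a 155 mm arm) gives about 0.19 rad. I'll add about 0.07 to reach roughly 15°.

Emit:
play_rows:
  series:
    - [[-0.1,0.0015,0.0035,0,-0.025],[-0.1,0.003,0.007,0,-0.05],[-0.1,0.0045,0.0105,0,-0.07],[-0.1,0.0045,0.0105,0,-0.07]]

```text
t: 7.25
tool_pos: [0.4698, 0.2766, 0.0853]
orientation: [-0.578, -3.087, 0.004]
force: [1.6, -9.8, 5.7]
opening: 0.0515
```

Now back off 11 mm to the middle of the gap, then check the force before going up.

Emit:
play_rows:
  series:
    - [[-0.1,-0.0015,-0.004,0,0],[-0.1,-0.003,-0.008,0,0],[-0.1,-0.004,-0.0105,0,0],[-0.1,-0.004,-0.0105,0,0],[-0.1,-0.004,-0.0105,0,0]]

```text
t: 7.75
tool_pos: [0.4659, 0.2673, 0.0856]
orientation: [-0.576, -3.088, -0.001]
force: [0.2, 0.7, -0.5]
opening: 0.0509
```

Run:
```python
from plant import read_camera
from h import *
c=read_camera("wrist"); cv2.imwrite("pics/w5.png",c["color"][:,:,::-1])
```

```text
(no output)
```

View pics/w5.png

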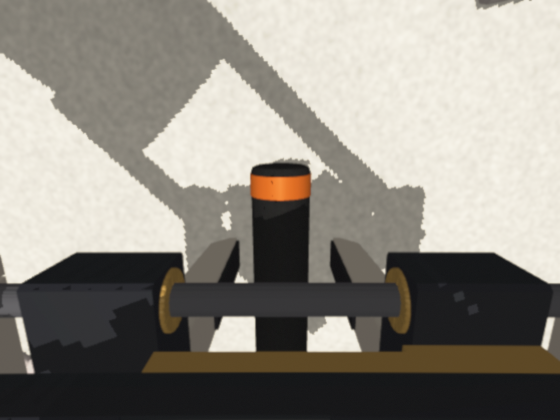

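The grip is clear of both fingers (x 252 to 310, fingers at about 238 and 332). Going up and away.

Emit:
play_rows:
  series:
    - [[-0.1,0,0,-0.0,0],[-0.1,0,0,0.02,0],[-0.1,0,0,0.05,0],[-0.1,0,0,0.08,0],[-0.1,0,0,0.11,0],[-0.1,0,0,0.14,0],[-0.1,0,0,0.17,0],[-0.1,0,0,0.17,0]]

```text
t: 8.6
tool_pos: [0.4682, 0.2683, 0.2612]
orientation: [0.575, 3.082, 0.008]
force: [1.0, 1.0, 0.5]
opening: 0.0509
```

Emit:
play_rows:
  series:
    - [[-0.1,-0.03,0.03,0,0],[-0.1,-0.06,0.06,0,0],[-0.1,-0.09,0.09,0,0],[-0.1,-0.12,0.12,0,0],[-0.1,-0.15,0.15,0,0],[-0.1,-0.18,0.18,0,0],[-0.1,-0.2,0.21,0,0],[-0.1,-0.2,0.21,0,0]]

```text
t: 9.4
tool_pos: [0.2629, 0.4797, 0.2545]
orientation: [-0.569, -3.088, 0.0]
force: [0.7, -0.1, 0.1]
opening: 0.0509
```

Run:
```python
from plant import read_camera
from h import *
c=read_camera("top"); cv2.imwrite("pics/top6.png",c["color"][:,:,::-1]); crop(c,60,145,120,160,3.7,"pics/t6.png")
```

```text
(no output)
```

View pics/t6.png

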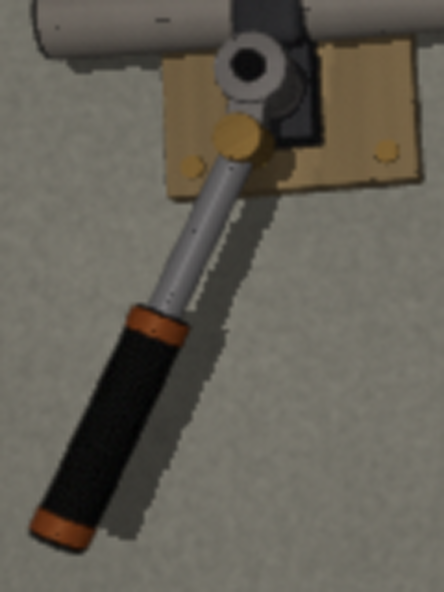

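View pics/top6.png

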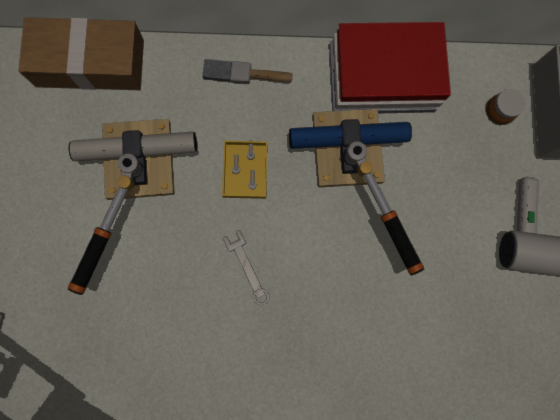

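Run:
```python
from plant import read_camera
from h import *
c=read_camera("top")
p=lambda u,v:(60+(u+.5)/3.7-.5,145+(v+.5)/3.7-.5)
P=ray(c,[p(250,65),p(238,135),p(159,324),p(63,531)],[.106,.1,.09,.09]);print(P.round(4))
print([np.arctan2(*(P[j]-P[i])[[1,0]])%(2*np.pi)-2*np.pi for i,j in((0,1),(1,2),(1,3),(2,3))])
# board bottom edge yaw (z .02)
c2=ray(c,[p(170,198),p(420,181)],.02); d=c2[0]-c2[1]; print('board y yaw',np.arctan2(d[1],d[0])-np.pi/2)
```

```text
[[0.6443 0.2069 0.106 ]
 [0.6112 0.212  0.1   ]
 [0.5206 0.246  0.09  ]
 [0.4225 0.2835 0.09  ]]
[np.float64(-3.2939389481884147), np.float64(-3.500678246204963), np.float64(-3.504177935683444), np.float64(-3.5074047225007168)]
board y yaw 0.09264965844644313
```

```bash
python3 -c "
from plant import robot
print(robot.close_job())"
```

```text
the job is handed in; nothing more can be done
None
```

I tightened the white-tube clamp's bolt and handed the job in. Its wrench now stands bent at the hinge by about 15°, well short of the 40° end stop.

**How it went:** I lowered the fingers, partly open, either side of the grip and pushed it clockwise with one finger. The force was about 4.6 N while the bolt turned. It rose to about 10 N when the bolt reached home and the hinge broke over. I bent the handle further along the hinge's arc, backed off, and moved the arm up and away. The clock stood at about 9.5 s of the 38 s allowed.

**Last checks:**
- **Bend:** the top camera puts the handle at a yaw of −3.505 rad. Taking the home direction from the clamp's measured yaw, that is a bend of 0.26 rad (15°), and the finger's travel since break-over agrees. Measuring the short head directly gives a rougher 0.21 rad (12°). The two differ slightly, but both are within 10 to 20°.
- **Contact:** the force dropped to about zero once I backed off, and nothing was touching the wrench.
- **Blue clamp:** its wrench looks unchanged in the before and after pictures.

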